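# Release the battery sled of a bench meter with the pin tool

## Task

The battery sled in the top of the bench meter is locked by a catch at the bottom of its square well. Take the slim pin tool from the stand, press the catch down with its pin and, holding it down, push the sled sideways out of the case, most of the way to its stop. Then stand the tool upright again in the hole it came from, and leave the socket driver beside it where it is.

Things in the scene. Friction and masses are not known exactly. Their poses are not given: they have to be found in the camera images.
- pin_tool_mid (a point): Centre of the pin tool's handle. Loose, about 90 g, stands upright in the tool stand. Square wooden handle 24x24 mm, 70 tall (sides along this point's x, y); below it a round black flange 54 wide, 6 thick; below that a steel pin 8 thick, 50 long. This point is 41 mm above the flange's underside, 91 above the pin's tip; z up. x runs along the stand's row of two holes, within 3 deg.
- socket_driver_mid (a point): Centre of the handle of the socket driver, a bystander in the stand's other hole: fat round wooden handle 44 mm wide, 58 tall, same flange, socket 26 thick (too thick for the well). The stand is fixed: a plate 190x85 mm, top 66 mm above the bench, on corner posts, with two 31 mm square through holes 90 mm apart; flanges rest on the plate.
- well (a point): Centre of the mouth of the 24x24 mm well in the middle of the grey battery sled (60x99 mm), at the sled's top, 70 mm above the bench; moves with the sled. The sled lies flush in the top of the fixed white meter (220x240 mm); a second grey ridged cover has no well. Catch: floor of the well, 8 mm below the mouth. z up, y the level way the sled slides out, x across.
- catch (a joint): How far the catch is pressed down (m): 0 up, 0.007 fully down; spring 2 N at first, 4 N fully down. At 0.004 and more the sled is unlocked and slides up to 55 mm along the well's +y, to a stop, against 1.5 N of friction, driven by the pin on the well's +y wall; it stays where left. Let go, the catch springs up, and stops the sled again if it is not yet 27 mm out.
Not all that is in view belongs to the job. Leave any pink look-alike of the part that bears pin_tool_mid alone.

How it is judged:
By the outcome, as a careful person would: the job done as asked, in the order asked, and still so for the second after the job is handed in, with the robot touching nothing.
It also fails if it takes over 48 s, if anything falls off the work surface, if the arm or the gripper's body presses on something with over 40 N, if the wrist force passes 120 N, or if a joint passes its speed limit or range.

## Robot

A 6-joint arm with a two-finger parallel gripper is mounted at the origin on the work surface. World frame = base frame: x ahead of the robot, y to its left, z up, the work surface at z = 0. Lengths are in mm, angles in rad, forces in N, time in s.
With the tool pointing down it reaches from about 325 to 775 mm from the base axis. Payload 5.5 kg.
Tool frame: the origin (TCP) lies midway between the tips of the shut fingers; the grasp point (between the pads) lies 19 mm behind it; x points along the fingers, z is the direction in which the jaws open and shut, and the axes are right-handed (so a half turn about x gives the same grasp; the last joint's range is limited). The gripper opens to 85 mm and grips with 20 to 120 N. Pads are 22 mm wide; open, the fingers measure 114 mm over their backs; the gripper's body (76 mm by 85 mm) begins 54 mm behind the grasp point. The pads swing forward as they close: fully open they stand 13 mm farther back than shut.
Start: joints at [1.204, 0.091, 1.231, -0, 1.82, -0.057], TCP at [182.925, 571.45, 231.275] pointing down, gripper open.
Joint ranges: [-2.87, 2.87], [-0.86, 2.18], [0.17, 2.46], [-1.51, 4.65], [0.06, 2.69], [-2.65, 2.65]. Speed limits (rad/s): [2.57, 2.57, 3.01, 3.14, 3.14, 3.14].

## Interface

Orientations are given as a unit quaternion [x, y, z, w].
In Python, from bench import readout, optics, r gives the robot as it stands. The module is installed in compiled form; this text tells all that it offers.
- The arm moves only by the tool servo_tool, never from a script. Its argument "rows" is a list that holds one entry, the list of rows, each a list of 5 numbers: the gripper's target within -1 to 1 (shut at 1, half-way at 0, fully open at -1), then the shift along the tool's x, y, z in cm, then the turn about the tool's x in rad. A call has 1 to 12 rows; each row shifts and turns the commanded pose from where the row before left it, along the tool's axes as they then stand; what a row does not reach is not made up. A row lasts 1/8 s, in which the tool goes at most 62.5 mm and 10.7 degrees, less where a joint would pass 70% of its speed; a pose out of reach is approached as far as the arm can. A call is refused whole if a number of a shift passes 6.25 or a number of a turn 0.188, either way. A call with a gripper value outside its range is refused whole. The fingers move at their own pace and stop on an object; "squeeze" is the grip in N (left out, the last holds). Time passes only in rows, so rows that do not move let the fingers close. It gives the time, the measured TCP pose, the force and the opening at its end, in the units of the state.
- readout.get_state(): the state, without advancing time (a new reading comes with each control period).
- optics.get_image(name): name is "scene" or "top" or "wrist"; returns a dict with "frame" (420x560x3 uint8, red, green, blue), "fovy" (degrees; the focal length in pixels is half the picture's height over the tangent of half this angle, whatever the lens; pixels are square), "cx", "cy" (the principal point, pixels), "R" (3x3) and "t" (3): a world point X has camera coordinates R X + t. Camera axes: x right, y down, z forward; pixel columns grow to the right and rows downward; lengths in mm; the calibration is good to about 2 mm. A picture is of the moment at which its call begins. There is no depth.
- r.job_done(): hands the job in, once; it reports no verdict.
Trained networks look in the newest picture that a camera, given by its name, has taken for a name from the list of things; names that differ only in an ending like _2 or _b are one class to them, and where a whole thing is asked for, a point or a joint stands for the part that bears it (a point fixed in the world has none). Each returns a list of dicts, best first, with "p" (0 to 1); they miss things now and then, are a little off and sometimes report something else, mostly with a low value. They report only what shows in the picture. A call takes as long as a camera call. They do not tell look-alikes from the thing itself.
- optics.trace(camera, thing): "region" (420x560 bool, what is visible of it) and "xy" ([column, row] in pixels, amid what is visible of it).
- optics.pinpoint(camera, thing): "xy" ([column, row] in pixels: a listed point, or the origin of a listed thing).
The state is a dict: "t": time; "joints": joint angles; "qd": joint speeds; "joint_efforts": joint torques, N m; "ee_pos": TCP position; "tcp_rot": TCP orientation; "ft_force": force on the tool from outside, world axes, zero at the start; "wrist_torque": the same for the moment, N m; "grip_width": opening from 0.0 (shut) to 1.0 (fully open).
Only numpy, scipy, OpenCV 4.12 (cv2) and the standard library are available. Lean on these libraries where they do the work, as an engineer would, in place of code of your own. Each camera call takes 0.05 s, during which the arm holds its last target.

## Working session

There is one attempt and no reset: what is moved stays moved. The work goes in short steps, Python scripts to look and compute and a tool call to move; the robot and the scene stay as the last step left them, time stands still between calls to the robot, and variables do not carry over. Pictures are saved under pics/ and viewed, and the job is handed in when it is done.

Besides the shell and the picture viewer there is one more tool, called as name(argument=value, ...) on one line, values as JSON. servo_tool: Moves the arm, as the interface text tells. Its arguments: {"type":"object","properties":{"rows":{"type":"array","items":{"type":"array","items":{"type":"array","items":{"type":"number"}}}},"squeeze":{"type":"number"}},"required":["rows"]}

```bash
mkdir -p pics; cat > h.py <<'E'
import numpy as np,cv2
from bench import readout,optics,r
def cam(n):
    d=optics.get_image(n); f=d["frame"].shape[0]/2/np.tan(np.radians(d["fovy"])/2)
    d["f"]=f; d["R"]=np.array(d["R"]); d["t"]=np.array(d["t"]); return d
def ray(d,xy):
    v=np.array([(xy[0]-d["cx"])/d["f"],(xy[1]-d["cy"])/d["f"],1.]); return -d["R"].T@d["t"], d["R"].T@v
def atz(d,xy,z):
    o,v=ray(d,xy); return o+v*(z-o[2])/v[2]
def proj(d,X):
    c=d["R"]@np.array(X)+d["t"]; return c[:2]/c[2]*d["f"]+[d["cx"],d["cy"]]
def tri(rays):
    A=np.zeros((3,3));b=np.zeros(3)
    for o,v in rays:
        v=v/np.linalg.norm(v);P=np.eye(3)-np.outer(v,v);A+=P;b+=P@o
    return np.linalg.solve(A,b)
def save(d,n,s=1): 
    cv2.imwrite("pics/"+n,cv2.resize(d["frame"][:,:,::-1],None,fx=s,fy=s))
E
python3 - <<'E'
from h import *
print(readout.get_state())
for n in["scene","top","wrist"]:
    d=cam(n); save(d,n+"0.png",1.4); print(n,d["fovy"],d["cx"],d["cy"],(-d["R"].T@d["t"]).round(),d["R"].round(2).tolist())
    for th in ["pin_tool_mid","socket_driver_mid","well"]:
        for q in optics.pinpoint(n,th)[:3]: print(th,np.round(q["xy"],1),round(q["p"],2),atz(d,q["xy"],{"pin_tool_mid":107,"socket_driver_mid":101,"well":70}[th]).round(1))
E
```

```text
{'t': 0.0, 'joints': array([ 1.20431885e+00,  9.18729486e-02,  1.23188091e+00, -2.20392272e-05,
        1.81980353e+00, -5.66782443e-02]), 'qd': array([-0.00056223, -0.00098309,  0.00042835,  0.00109367,  0.00100247,
       -0.00153121]), 'joint_efforts': array([-2.40198715e-04, -4.58742893e+01, -4.18013442e+01,  9.72259227e-05,
        1.20029919e-02,  1.37720414e-05]), 'ee_pos': array([182.81546337, 571.17442365, 230.1452436 ]), 'tcp_rot': array([-0.41725473,  0.5717341 ,  0.41648788,  0.57057554]), 'ft_force': array([-0.32549208,  0.00041041,  0.13012499]), 'wrist_torque': array([-0.01525834, -0.05137418, -0.00295859]), 'grip_width': 1.0015985808223513}
scene 48.011759553692286 280.65802839957064 203.1351827491082 [ 904. -262.  852.] [[0.49, 0.87, 0.01], [0.74, -0.41, -0.53], [-0.45, 0.27, -0.85]]
pin_tool_mid [154.7 254. ] 0.87 [ 490.2 -269.8  107. ]
pin_tool_mid [169.1 185. ] 0.8 [ 367.8 -192.7  107. ]
pin_tool_mid [117.2 204.8] 0.61 [ 362.5 -293.1  107. ]
socket_driver_mid [178. 293.] 0.56 [ 573.3 -262.5  101. ]
well [372.1 172.4] 0.66 [512.2 183.8  70. ]
top 52.6170880399172 285.6770447576454 211.79853341335274 [367.  -5. 821.] [[-0.02, -1.0, -0.0], [-0.99, 0.02, -0.13], [0.13, 0.0, -0.99]]
pin_tool_mid [457.8 276.7] 0.71 [ 350.1 -288.1  107. ]
pin_tool_mid [439.  197.8] 0.66 [ 483.3 -265.6  107. ]
socket_driver_mid [433.6 146.8] 0.95 [ 574.5 -264.2  101. ]
well [181.4 191.7] 0.68 [508.3 182.5  70. ]
wrist 60.624612434960696 282.16146459599526 205.8535871744792 [120. 592. 374.] [[0.31, 0.95, -0.0], [0.92, -0.29, 0.26], [0.25, -0.08, -0.97]]
```

View pics/scene0.png

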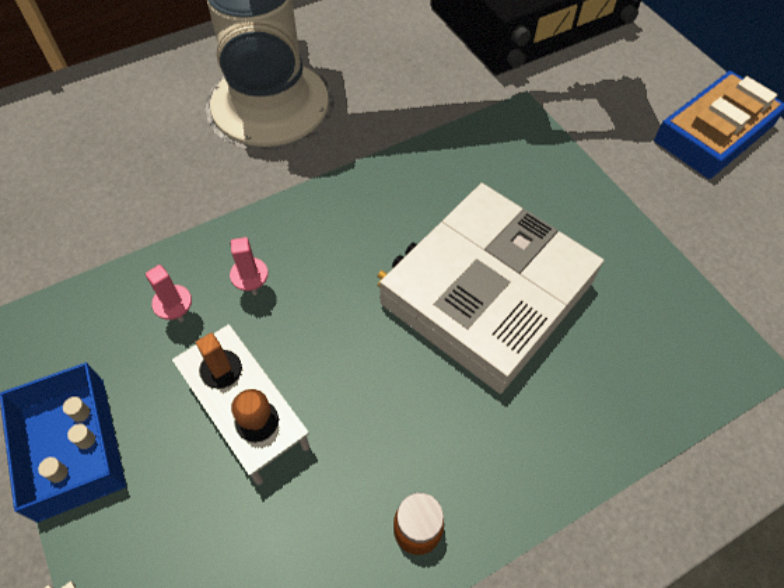

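View pics/top0.png

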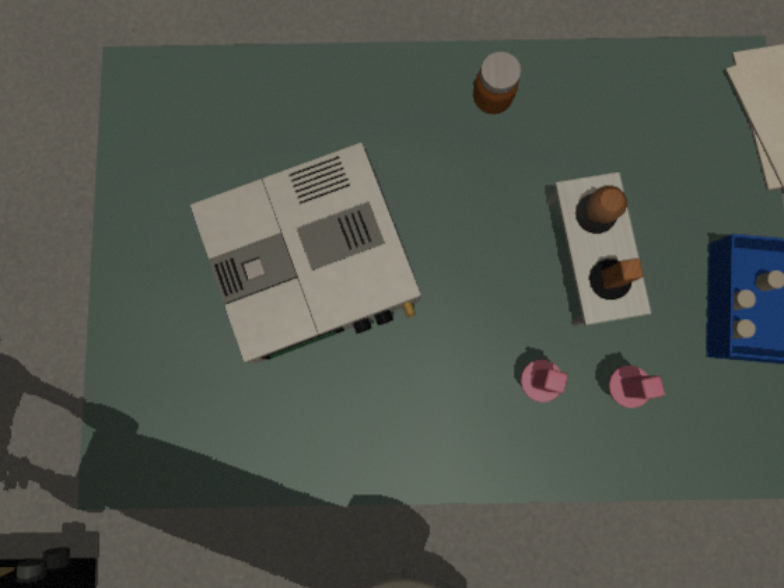

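View pics/wrist0.png

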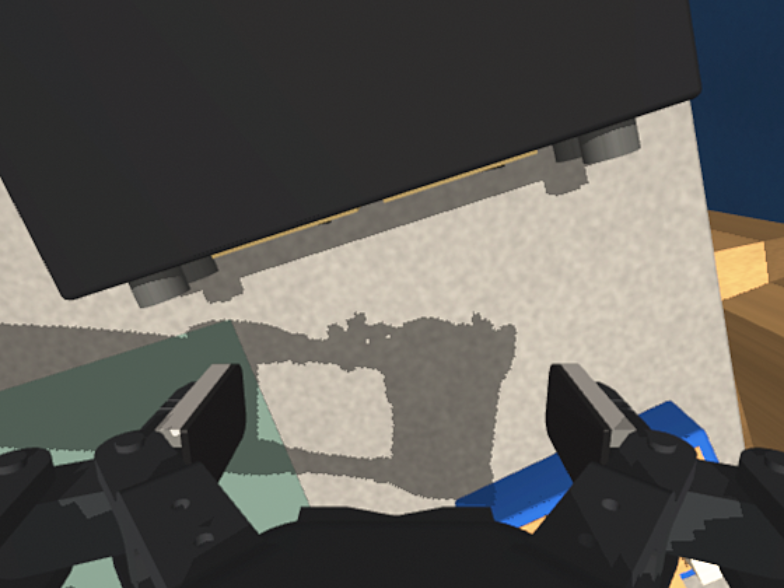

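```bash
cat >> h.py <<'E'
from scipy.spatial.transform import Rotation as Ro
def go(target,yaw=None):
    """target TCP; yaw = desired turn about tool x; prints shift in tool axes (cm), before turn"""
    s=readout.get_state(); R=Ro.from_quat(s["tcp_rot"]).as_matrix()
    print("tool axes",R.T.round(4).tolist()); print("shift cm",(R.T@(np.array(target)-s["ee_pos"])/10).round(2))
E
python3 - <<'E'
from h import *
go([510,183,230])
S=cam("scene");T=cam("top")
def best(n,th,i=0): return optics.pinpoint(n,th)
sp=[254.,0];
print("pin",tri([ray(S,[154.7,254.]),ray(T,[439,197.8])]))
print("drv",tri([ray(S,[178,293.]),ray(T,[433.6,146.8])]))
print("well",tri([ray(S,[372.1,172.4]),ray(T,[181.4,191.7])]))
for a in [(557,181),(619,173),(650,313),(585,323)]: print("plate",atz(T,np.array(a)/1.4,66).round(1))
for a in [(208,250),(285,235),(296,288),(222,303)]: print("sled",atz(T,np.array(a)/1.4,70).round(1))
E
```

```text
tool axes [[0.0, 0.0001, -1.0], [-0.9524, 0.3049, 0.0], [0.3049, 0.9524, 0.0001]]
shift cm [  0.13 -42.99 -27.02]
pin [ 484.78758723 -269.59480193   96.89325874]
drv [ 574.03911024 -262.89621173  103.30036099]
well [509.71422785 184.82012743  65.69164538]
plate [ 618.9 -213.2   66. ]
plate [ 628.4 -295.3   66. ]
plate [ 442.6 -322.6   66. ]
plate [ 431.2 -239.1   66. ]
sled [533.4 242.1  70. ]
sled [551.4 143.   70. ]
sled [481.9 128.3  70. ]
sled [464.2 222.5  70. ]
```

servo_tool(rows=[[[-1,0,-3.6,-2.25,0],[-1,0,-3.6,-2.25,0],[-1,0,-3.6,-2.25,0],[-1,0,-3.6,-2.25,0],[-1,0,-3.6,-2.25,0],[-1,0,-3.6,-2.25,0],[-1,0,-3.6,-2.25,0],[-1,0,-3.6,-2.25,0],[-1,0,-3.6,-2.25,0],[-1,0,-3.6,-2.25,0],[-1,0,-3.6,-2.25,0],[-1,0,-3.6,-2.25,0]]])

```text
t: 2.2
ee_pos: [512.8, 181.4, 231.4]
tcp_rot: [-0.417, 0.571, 0.417, 0.571]
ft_force: [0.3, 0.8, -0.4]
grip_width: 1.0
```

servo_tool(rows=[[[-1,0,0,0,-0.12],[-1,0,0,0,-0.12],[-1,0,0,0,-0.12],[-1,0,0,0,-0.13],[-1,0,0,0,0]]])

```text
t: 2.82
ee_pos: [512.1, 182.6, 231.4]
tcp_rot: [0.543, -0.453, -0.543, -0.453]
ft_force: [-0.4, -0.4, -0.2]
grip_width: 0.998
```

```bash
python3 - <<'E'
from h import *
d=cam("wrist"); save(d,"wrist1.png",1.4)
for q in optics.pinpoint("wrist","well")[:3]: print(np.round(q["xy"],1),q["p"],atz(d,q["xy"],70))
s=readout.get_state();print(s["t"],s["joints"].round(3),s["ee_pos"])
E
```

```text
[284.2 187.8] 0.65 [511.61153575 184.69211208  70.        ]
2.925 [ 0.28  -0.061  1.384 -0.     1.818 -1.468] [512.04022445 182.58794786 231.30679238]
```

View pics/wrist1.png

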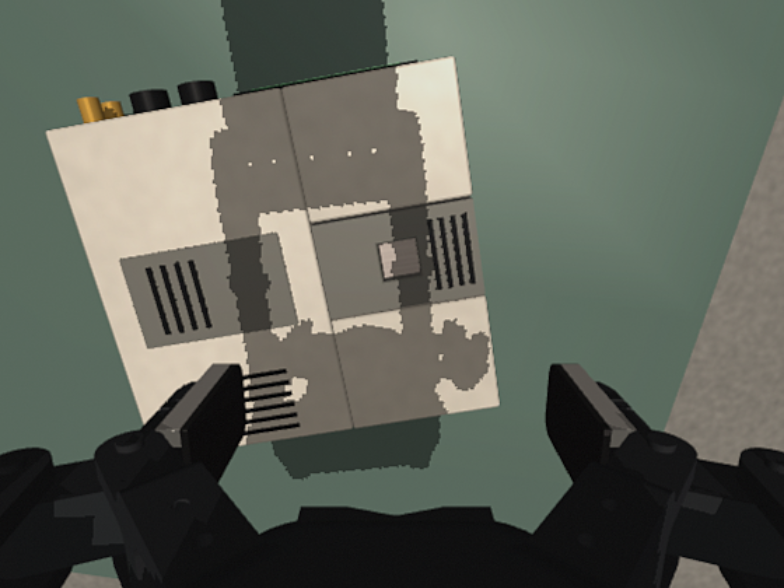

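```bash
python3 - <<'E'
from h import *
d=cam("wrist")
for a in [(312,223),(471,197),(485,297),(331,320),(377,244),(417,238),(423,275),(382,281)]: print(atz(d,np.array(a)/1.4,70).round(1))
x,y=200,120
im=d["frame"][130:250,190:370,::-1]; cv2.imwrite("pics/c1.png",cv2.resize(im,None,fx=4.4,fy=4.4,interpolation=cv2.INTER_CUBIC))
E
```

```text
[496.4 129.1  70. ]
[464.3 220.6  70. ]
[523.5 242.6  70. ]
[555.7 149.3  70. ]
[502.2 170.   70. ]
[494.2 193.4  70. ]
[516.4 201.5  70. ]
[524.7 177.   70. ]
```

View pics/c1.png

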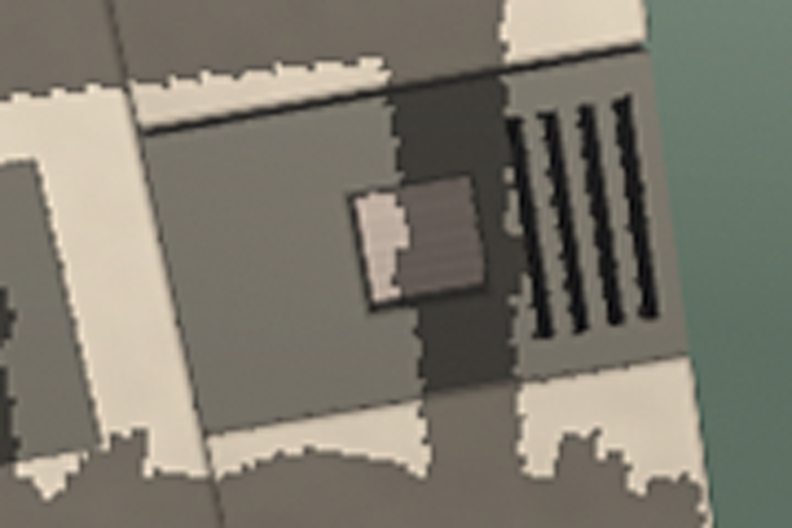

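```bash
python3 - <<'E'
from h import *
d=cam("wrist")
P=lambda a:atz(d,np.array(a)/4.4+[190,130],70)[:2]
s=[P(a) for a in [(143,130),(648,45),(690,355),(205,437)]];w=[P(a) for a in [(348,193),(473,177),(487,286),(369,312)]]
for q in(s,w):
    a=lambda v:np.degrees(np.arctan2(v[1],v[0])); print(np.mean(q,0),a(q[1]-q[0]),a(q[2]-q[3]),a(q[3]-q[0])+90,a(q[2]-q[1])+90,np.linalg.norm(q[1]-q[0]),np.linalg.norm(q[3]-q[0]))
T=cam("top"); im=T["frame"][90:270,120:310,::-1]; cv2.imwrite("pics/c2.png",cv2.resize(im,None,fx=3.3,fy=3.3))
im=T["frame"][110:240,380:480,::-1]; cv2.imwrite("pics/c3.png",cv2.resize(im,None,fx=4.5,fy=4.5))
go([520,-267,232])
E
```

```text
[509.73971972 185.56704743] 109.66991526387088 110.2306777204313 109.19125424514684 110.2109478091424 98.09021857747055 63.18317005690029
[509.09817171 185.2133984 ] 107.54518016370669 112.97102238166899 109.54507582705506 108.05219020638128 24.52585585060975 24.245572664632828
tool axes [[0.0, -0.0, -1.0], [-0.984, -0.1779, -0.0], [-0.1779, 0.984, -0.0]]
shift cm [ -0.07   7.21 -44.39]
```

View pics/c3.png

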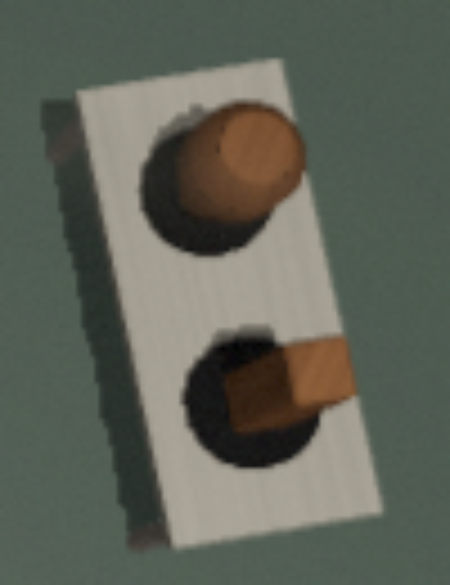

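servo_tool(rows=[[[-1,0,0.87,-3.66,0],[-1,0,0.87,-3.66,0],[-1,0,0.87,-3.66,0],[-1,0,0.87,-3.66,0],[-1,0,0.87,-3.66,0],[-1,0,0.87,-3.66,0],[-1,0,0.87,-3.66,0],[-1,0,0.87,-3.66,0],[-1,0,0.87,-3.66,0],[-1,0,0.87,-3.66,0],[-1,0,0.87,-3.66,0],[-1,0,0.87,-3.66,0]]])

```text
t: 4.58
ee_pos: [487.9, -269.4, 231.3]
tcp_rot: [0.543, -0.453, -0.543, -0.453]
ft_force: [-0.0, 0.9, 0.2]
grip_width: 0.999
```

servo_tool(rows=[[[-1,0,0,0,0],[-1,0,0,0,0]]])

```text
t: 4.82
ee_pos: [488.1, -267.8, 231.2]
tcp_rot: [-0.543, 0.453, 0.543, 0.453]
ft_force: [-0.2, 0.3, -0.2]
grip_width: 1.001
```

```bash
python3 - <<'E'
from h import *
d=cam("wrist"); save(d,"wrist2.png",1.4)
for th,z in(("pin_tool_mid",107),("socket_driver_mid",101)):
  for q in optics.pinpoint("wrist",th)[:3]: print(th,np.round(q["xy"],1),q["p"],atz(d,q["xy"],z))
s=readout.get_state();print(s["t"],s["joints"].round(3),s["ee_pos"])
E
```

```text
pin_tool_mid [278.7   3.2] 0.96 [ 356.22578509 -293.51036874  107.        ]
pin_tool_mid [270.6 201.7] 0.94 [ 492.38545062 -275.5296412   107.        ]
pin_tool_mid [425.7  45.2] 0.69 [ 363.79121044 -189.38683697  107.        ]
socket_driver_mid [268.6 294.6] 0.59 [ 574.01908322 -263.35374046  101.        ]
4.975 [-0.562 -0.026  1.35   0.     1.817 -2.314] [ 488.3113854  -267.20271999  231.52784004]
```

View pics/wrist2.png

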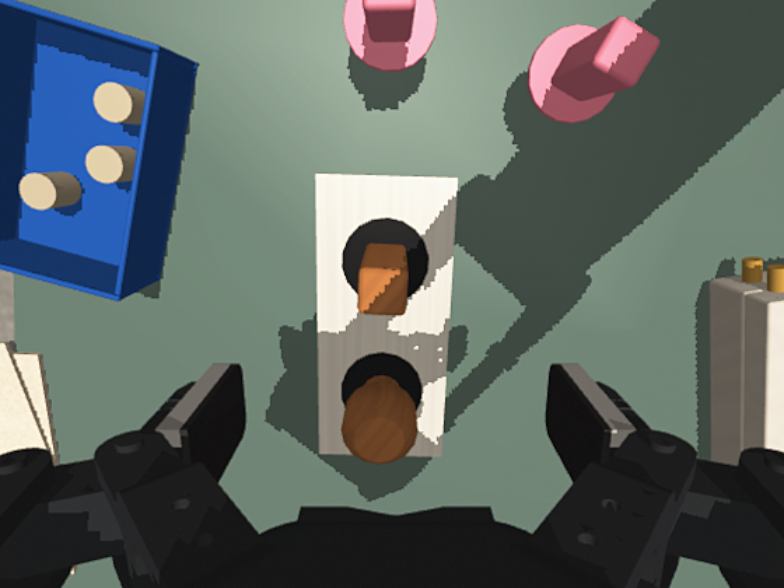

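```bash
python3 - <<'E'
from h import *
d=cam("wrist")
im=d["frame"][115:235,215:335,::-1]; cv2.imwrite("pics/c4.png",cv2.resize(im,None,fx=5,fy=5,interpolation=cv2.INTER_CUBIC))
P=[atz(d,np.array(a)/1.4,66)[:2] for a in [(316,174),(458,178),(442,457),(320,455)]]
print(np.round(P,1),np.mean(P,0))
a=lambda v:np.degrees(np.arctan2(v[1],v[0]));print(a(P[3]-P[0]),a(P[2]-P[1]),a(P[1]-P[0])-90,a(P[2]-P[3])-90)
print("fl",atz(d,np.array((385.5,260))/1.4,72))
E
```

```text
[[ 444.1 -323.1]
 [ 431.1 -238.9]
 [ 619.5 -209.4]
 [ 633.4 -293.5]] [ 532.02085859 -266.22343251]
8.862599905769281 8.868630693842459 8.79054717590391 9.328458566914492
fl [ 487.11373723 -272.98242533   72.        ]
```

View pics/c4.png

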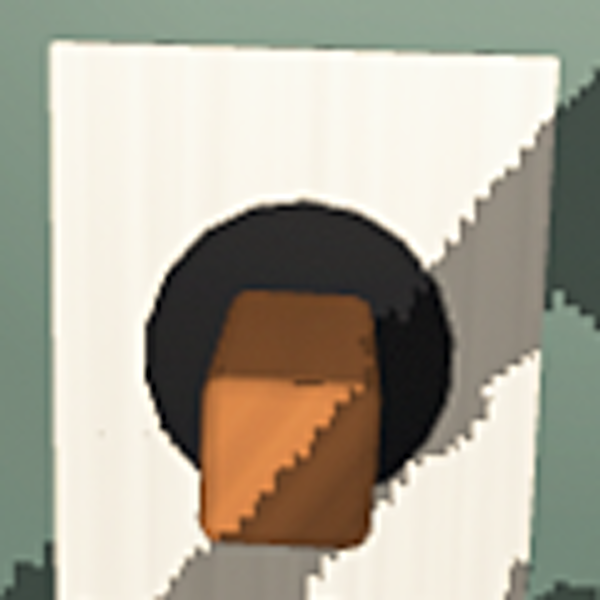

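```bash
python3 - <<'E'
from h import *
d=cam("wrist")
P=[atz(d,np.array(a)/5+[215,115],142)[:2] for a in [(203,378),(379,382),(371,549),(202,541)]]
a=lambda v:np.degrees(np.arctan2(v[1],v[0]));print(np.round(P,1),np.mean(P,0),a(P[3]-P[0]),a(P[2]-P[1]),a(P[1]-P[0])-90,a(P[2]-P[3])-90)
go([487.2,-273.2,93])
E
```

```text
[[ 478.  -286.6]
 [ 474.4 -263.5]
 [ 497.5 -260.3]
 [ 500.5 -283.1]] [ 487.58750583 -273.36869323] 8.926675908719632 8.04999067273709 9.048711013229934 7.5417202536938674
tool axes [[0.0004, -0.0001, -1.0], [-0.9836, -0.1804, -0.0004], [-0.1804, 0.9836, -0.0002]]
shift cm [13.85  0.22 -0.55]
```

servo_tool(rows=[[[-1,0,0.22,-0.55,0.03],[-1,2.5,0,0,0],[-1,2.8,0,0,0],[-1,2.8,0,0,0],[-1,2.8,0,0,0],[-1,2.0,0,0,0],[-1,1.4,0,0,0],[-1,0,0,0,0],[-1,0,0,0,0]]], squeeze=50)

```text
t: 6.2
ee_pos: [487.4, -274.4, 89.5]
tcp_rot: [0.537, -0.461, -0.535, -0.461]
ft_force: [-0.5, -0.8, 0.2]
grip_width: 1.001
```

```bash
python3 - <<'E'
from h import *
go([487.4,-273.2,88]); print(readout.get_state()["ee_pos"])
d=cam("scene"); im=d["frame"][150:330,80:280,::-1]; cv2.imwrite("pics/c5.png",cv2.resize(im,None,fx=3.3,fy=3.3))
E
```

```text
tool axes [[0.0015, -0.001, -1.0], [-0.9888, -0.1495, -0.0013], [-0.1495, 0.9888, -0.0012]]
shift cm [ 0.15 -0.02  0.11]
[ 487.38187288 -274.35785942   89.50175159]
```

View pics/c5.png

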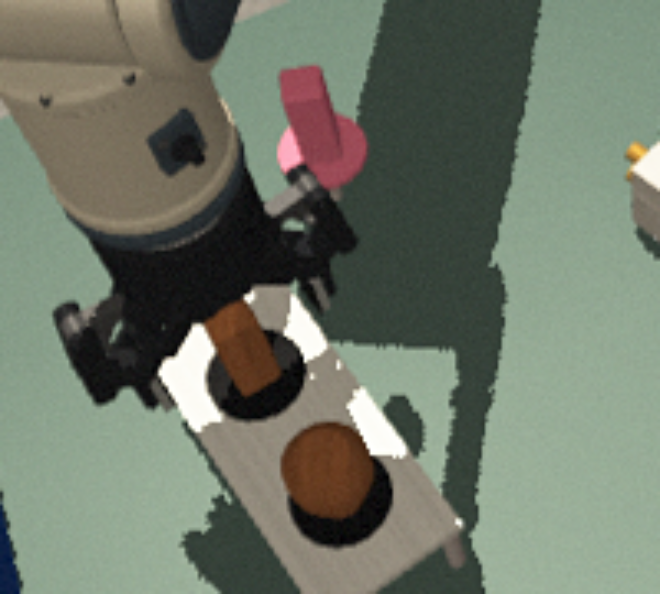

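Fingers straddle the brown square handle. Closing.

servo_tool(rows=[[[0,0,0,0.1,0],[1,0,0,0,0],[1,0,0,0,0],[1,0,0,0,0],[1,0,0,0,0],[1,0,0,0,0]]], squeeze=60)

```text
t: 7.0
ee_pos: [486.9, -273.1, 88.6]
tcp_rot: [0.536, -0.461, -0.536, -0.461]
ft_force: [-0.2, 0.3, 1.4]
grip_width: 0.269
```

```bash
python3 - <<'E'
from h import *
go([487.4,-273.2,88]);s=readout.get_state(); print(s["ee_pos"],s["grip_width"],s["ft_force"])
E
```

```text
tool axes [[0.0004, -0.0003, -1.0], [-0.9887, -0.1496, -0.0004], [-0.1496, 0.9887, -0.0004]]
shift cm [ 0.06 -0.05 -0.02]
[ 486.85861121 -273.12158265   88.5585999 ] 0.26850240094364713 [-0.21953507  0.29803173  1.40610388]
```

servo_tool(rows=[[[1,-1.0,0,0,0],[1,-2.5,0,0,0],[1,-3.5,0,0,0],[1,-3.5,0,0,0],[1,-2.5,0,0,0],[1,-1.0,0,0,0],[1,0,0,0,0]]])

```text
t: 7.88
ee_pos: [486.8, -273.1, 228.5]
tcp_rot: [0.536, -0.461, -0.536, -0.461]
ft_force: [0.1, 0.2, -1.4]
grip_width: 0.273
```

servo_tool(rows=[[[1,0,-0.5,2.5,0],[1,0,-0.76,3.75,0],[1,0,-0.8,4,0],[1,0,-0.8,4,0],[1,0,-0.8,4,0],[1,0,-0.8,4,0],[1,0,-0.8,4,0],[1,0,-0.8,4,0],[1,0,-0.8,4,0],[1,0,-0.8,4,0],[1,0,-0.76,3.75,0],[1,0,-0.56,3,0]]])

```text
t: 9.38
ee_pos: [507.4, 186.8, 226.1]
tcp_rot: [-0.536, 0.462, 0.537, 0.46]
ft_force: [0.4, -0.4, -2.4]
grip_width: 0.277
```

servo_tool(rows=[[[1,0,0,0,-0.1],[1,0,0,0,-0.09],[1,0,0,0,0]]])

```text
t: 9.75
ee_pos: [507.7, 185.3, 226.4]
tcp_rot: [-0.577, 0.409, 0.578, 0.407]
ft_force: [-0.4, -0.4, -0.1]
grip_width: 0.277
```

```bash
python3 - <<'E'
from h import *
go([509.5,185.4,160]);s=readout.get_state(); print(s["t"],s["ee_pos"],s["grip_width"],s["ft_force"])
for n in("scene","top","wrist"):
  d=cam(n); save(d,n+"3.png",1.4)
  print([ (q["p"],np.round(q["xy"],1)) for q in optics.pinpoint(n,"pin_tool_mid")[:4]], proj(d,[*s["ee_pos"][:2],s["ee_pos"][2]+18.4]))
E
```

```text
tool axes [[-0.0029, -0.0009, -1.0], [-0.9429, -0.3332, 0.003], [-0.3332, 0.9429, 0.0001]]
shift cm [ 6.64 -0.2  -0.06]
9.75 [507.65343079 185.34158714 226.40661487] 0.2774771395939217 [-0.39435168 -0.4193172  -0.14983142]
[(0.84, array([117. , 203.6])), (0.82, array([388.4, 112.6])), (0.64, array([172.1, 185. ]))] [389.19382793 111.35174185]
[(0.83, array([146.2, 170.8])), (0.74, array([389.6, 272.1])), (0.71, array([461.6, 272.8]))] [148.34373153 169.43221831]
[(0.91, array([279.6, 296.5]))] [281.50650509 284.32619454]
```

View pics/scene3.png

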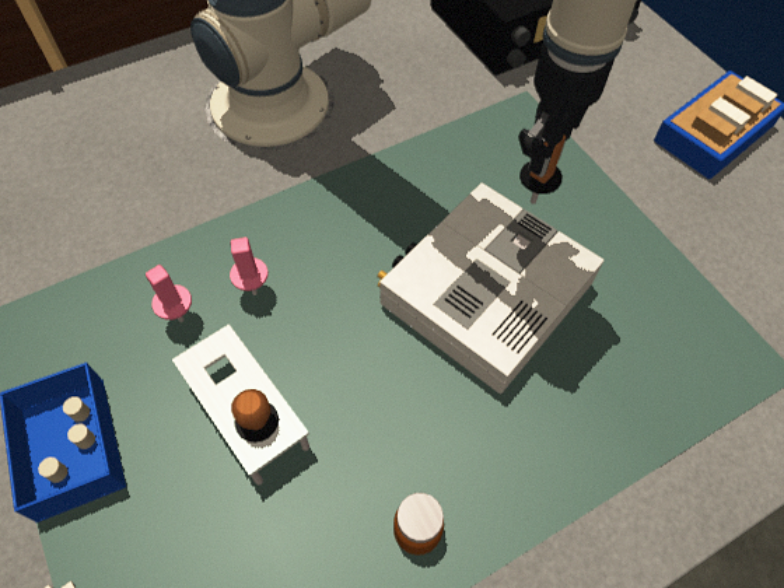

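View pics/wrist3.png

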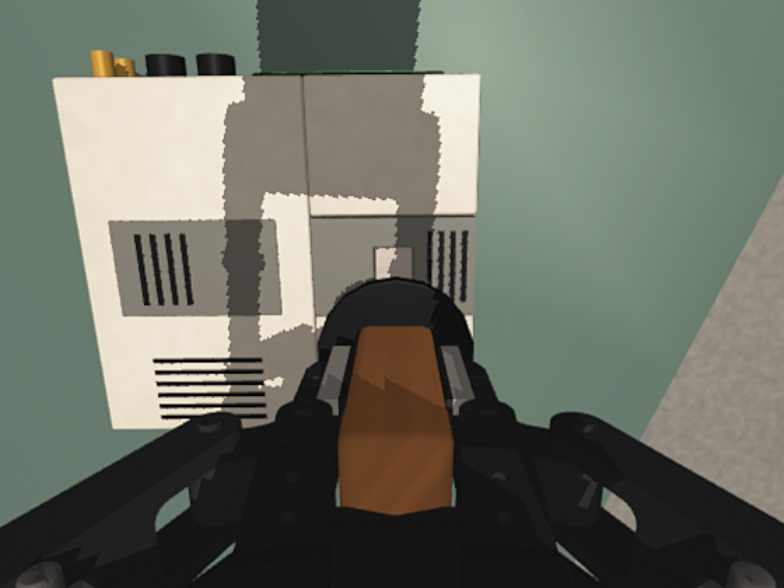

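```bash
python3 - <<'E'
from h import *
e=readout.get_state()["ee_pos"]
d=cam("scene"); im=d["frame"][80:180,340:440,::-1]; cv2.imwrite("pics/c6.png",cv2.resize(im,None,fx=5.5,fy=5.5,interpolation=cv2.INTER_CUBIC))
t=cam("top"); im2=t["frame"][130:230,110:210,::-1]; cv2.imwrite("pics/c7.png",cv2.resize(im2,None,fx=5.5,fy=5.5,interpolation=cv2.INTER_CUBIC))
w=cam("wrist")
for n,dz in(("flange top",18.4-35),("tip",-72.6),("htop",53.4)):
    X=e+[0,0,dz]; print(n,(proj(d,X)-[340,80])*5.5,(proj(t,X)-[110,130])*5.5,proj(w,X)*1.4)
E
```

```text
flange top [249.91047306 244.37788148] [251.76260747 244.11316578] [393.46470402 352.08549264]
tip [217.16915774 353.28296573] [310.75702515 286.75420023] [393.92643924 304.41141581]
htop [296.42391882  89.66354945] [161.38326714 178.78717875] [392.21148441 481.4801874 ]
```

View pics/c6.png

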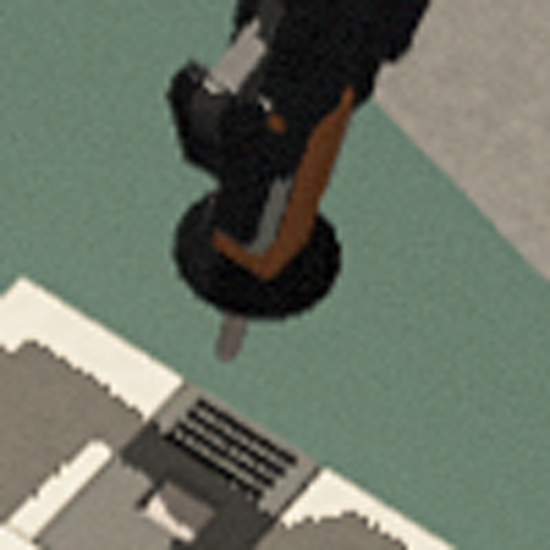

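View pics/c7.png

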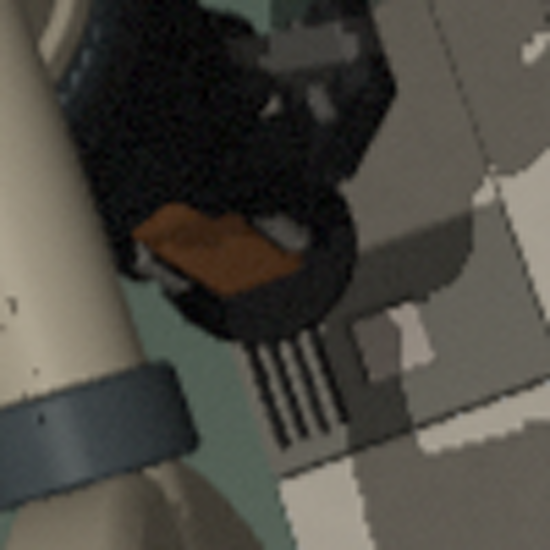

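servo_tool(rows=[[[1,0,-0.2,-0.06,0],[1,1.5,0,0,0],[1,2.0,0,0,0],[1,2.0,0,0,0],[1,1.6,0,0,0],[1,0,0,0,0],[1,0,0,0,0]]])

```text
t: 11.08
ee_pos: [510.5, 185.5, 157.9]
tcp_rot: [0.578, -0.408, -0.577, -0.408]
ft_force: [0.9, 0.9, -1.5]
grip_width: 0.274
```

```bash
python3 - <<'E'
from h import *
go([509.5,185.4,128.5]);s=readout.get_state(); e=s["ee_pos"];print(s["t"],s["ee_pos"],s["ft_force"])
X=e+[0,0,-72.6]
d=cam("scene"); im=d["frame"][110:210,320:420,::-1]; cv2.imwrite("pics/c8.png",cv2.resize(im,None,fx=5.5,fy=5.5,interpolation=cv2.INTER_CUBIC))
print((proj(d,X)-[320,110])*5.5,(proj(d,[509.5,185.4,70])-[320,110])*5.5)
E
```

```text
tool axes [[0.0009, 0.0003, -1.0], [-0.9427, -0.3337, -0.0009], [-0.3337, 0.9427, -0.0]]
shift cm [2.94 0.1  0.02]
11.075 [510.50908445 185.53261314 157.87236873] [ 0.87075015  0.94753551 -1.54631571]
[295.17210711 313.70164793] [285.91372477 336.23898345]
```

View pics/c8.png

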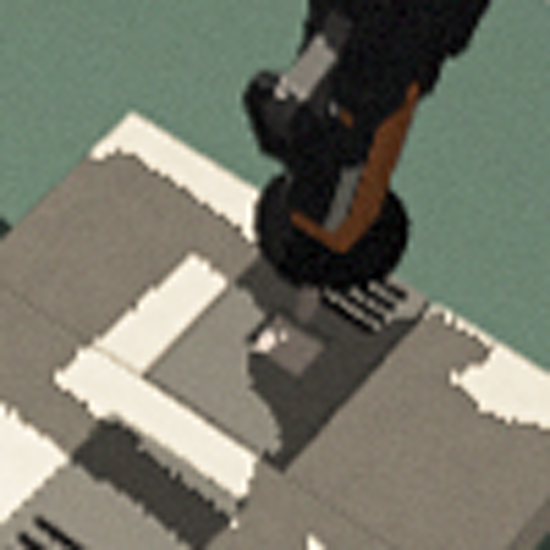

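```bash
python3 - <<'E'
from h import *
e=readout.get_state()["ee_pos"];d=cam("scene")
for b in((11,4),(0,0)):print(atz(d,(np.array([287,344])-b)/5.5+[320,110],70))
t=cam("top");
for th in ("well",): print([(q["p"],atz(t,q["xy"],70)) for q in optics.pinpoint("top",th)][:2])
im2=t["frame"][140:240,120:220,::-1]; cv2.imwrite("pics/c9.png",cv2.resize(im2,None,fx=5.5,fy=5.5,interpolation=cv2.INTER_CUBIC))
for dz in (-16.6,-72.6): print((proj(t,e+[0,0,dz])-[120,140])*5.5)
print((proj(t,[509.5,185.4,70])-[120,140])*5.5)
E
```

```text
[509.1225826  181.17324427  70.        ]
[512.59923717 183.69991634  70.        ]
[(0.93, array([508.09736814, 182.28991674,  70.        ]))]
[267.754321   232.86103654]
[315.99682699 268.29195775]
[328.80371569 280.83367405]
```

View pics/c9.png

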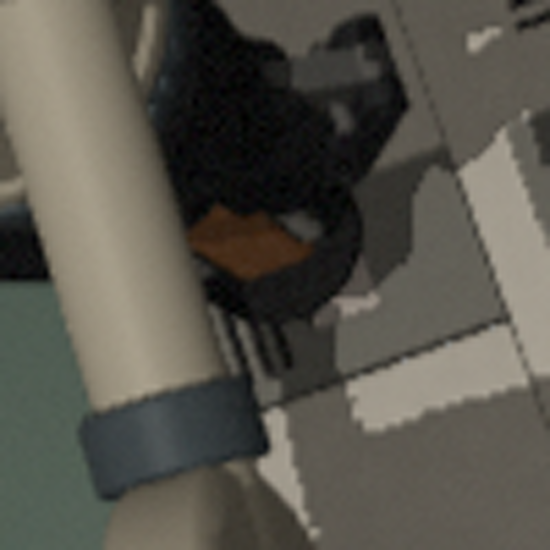

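servo_tool(rows=[[[1,0,0.25,-0.16,0],[1,0.8,0,0,0],[1,0.7,0,0,0],[1,0.5,0,0,0],[1,0,0,0,0],[1,0,0,0,0]]])

```text
t: 12.02
ee_pos: [508.5, 183.2, 137.4]
tcp_rot: [0.577, -0.408, -0.577, -0.408]
ft_force: [0.1, -0.1, -0.6]
grip_width: 0.274
```

```bash
python3 - <<'E'
from h import *
go([508.7,183.2,128.5]);s=readout.get_state(); e=s["ee_pos"];print(s["t"],s["ee_pos"],s["ft_force"])
d=cam("scene"); im=d["frame"][110:210,320:420,::-1]; cv2.imwrite("pics/c10.png",cv2.resize(im,None,fx=5.5,fy=5.5,interpolation=cv2.INTER_CUBIC))
E
```

```text
tool axes [[0.0002, 0.0001, -1.0], [-0.9427, -0.3337, -0.0002], [-0.3337, 0.9427, 0.0]]
shift cm [ 0.89 -0.02 -0.  ]
12.025 [508.5147497  183.17057837 137.42010925] [ 0.08491098 -0.09795253 -0.56294728]
```

View pics/c10.png

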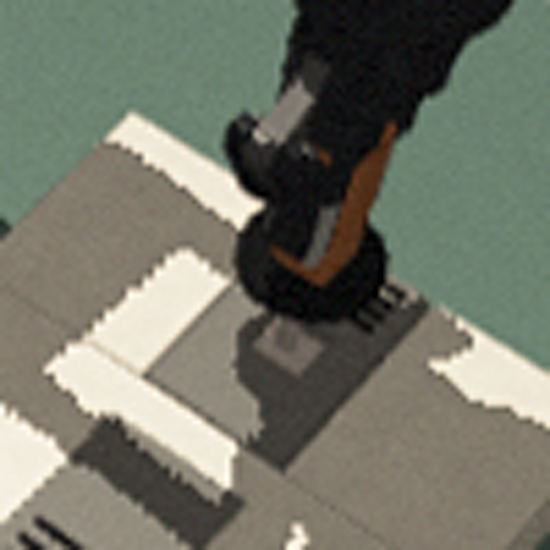

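servo_tool(rows=[[[1,0.4,0,0,0],[1,0.45,0,0,0],[1,0,0,0,0],[1,0,0,0,0]]])

```text
t: 12.58
ee_pos: [508.8, 183.2, 129.4]
tcp_rot: [0.578, -0.408, -0.577, -0.408]
ft_force: [1.4, 0.1, 2.2]
grip_width: 0.276
```

```bash
python3 - <<'E'
from h import *
s=readout.get_state(); e=s["ee_pos"];print(s["t"],s["ee_pos"],s["ft_force"],s["wrist_torque"])
E
```

```text
12.575 [508.76759789 183.21809434 129.35325046] [1.40286932 0.05888072 2.17630427] [ 0.05028375 -0.1700537   0.03954143]
```

servo_tool(rows=[[[1,0.08,0,0,0],[1,0,0,0.4,0],[1,0,0,0.4,0],[1,0,0,0.4,0],[1,0,0,0.4,0],[1,0,0,0,0]]])

```text
t: 13.32
ee_pos: [503.0, 198.9, 128.0]
tcp_rot: [-0.577, 0.408, 0.578, 0.408]
ft_force: [1.3, -0.2, 1.6]
grip_width: 0.274
```

```bash
python3 - <<'E'
from h import *
s=readout.get_state(); e=s["ee_pos"];print(s["t"],s["ee_pos"],s["ft_force"],s["wrist_torque"])
d=cam("scene"); im=d["frame"][110:210,320:420,::-1]; cv2.imwrite("pics/c11.png",cv2.resize(im,None,fx=5.5,fy=5.5,interpolation=cv2.INTER_CUBIC))
E
```

```text
13.325 [502.95477344 198.85819511 128.02155914] [ 1.28365685 -0.17541019  1.58619713] [ 0.15914032 -0.42573891 -0.00860517]
```

View pics/c11.png

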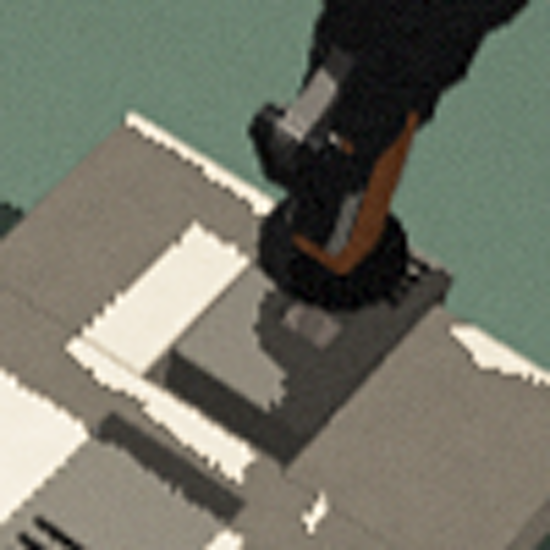

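servo_tool(rows=[[[1,0,0,0.4,0],[1,0,0,0.45,0],[1,0,0,0.45,0],[1,0,0,0.45,0],[1,0,0,0.45,0],[1,0,0,0.45,0],[1,0,0,0.45,0],[1,0,0,0.45,0],[1,0,0,0,0],[1,0,0,0,0]]])

```text
t: 14.62
ee_pos: [491.0, 232.2, 127.9]
tcp_rot: [-0.577, 0.408, 0.578, 0.408]
ft_force: [-0.3, 1.8, 3.1]
grip_width: 0.276
```

```bash
python3 - <<'E'
from h import *
s=readout.get_state(); e=s["ee_pos"];print(s["t"],s["ee_pos"],s["ft_force"],s["wrist_torque"])
for n in("scene","top"):
  d=cam(n); print([(q["p"],atz(d,q["xy"],70)) for q in optics.pinpoint(n,"well")][:2])
  if n=="scene": im=d["frame"][90:210,320:440,::-1]; cv2.imwrite("pics/c12.png",cv2.resize(im,None,fx=5,fy=5,interpolation=cv2.INTER_CUBIC))
E
```

```text
14.625 [490.95583088 232.21254862 127.924748  ] [-0.28760547  1.78093538  3.06782888] [ 0.32532561  0.00426582 -0.04375737]
[(0.71, array([495.21378837, 237.07917021,  70.        ]))]
[(0.93, array([493.75199808, 226.87272584,  70.        ]))]
```

View pics/c12.png

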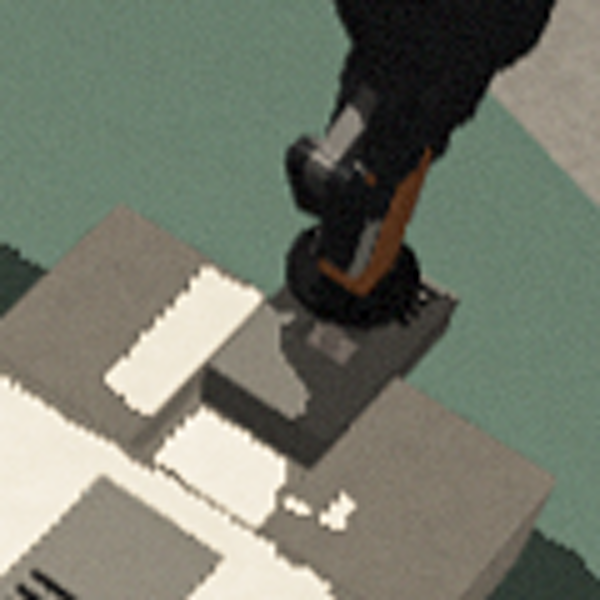

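servo_tool(rows=[[[1,0,0,0.3,0],[1,0,0,0.3,0],[1,0,0,0,0]]])

```text
t: 15.2
ee_pos: [489.2, 237.2, 127.9]
tcp_rot: [0.578, -0.408, -0.577, -0.408]
ft_force: [0.1, -2.4, 1.5]
grip_width: 0.273
```

```bash
python3 - <<'E'
from h import *
s=readout.get_state(); e=s["ee_pos"];print(s["t"],s["ee_pos"],s["ft_force"],s["wrist_torque"])
E
```

```text
15.2 [489.22807217 237.17343862 127.902133  ] [ 0.11649276 -2.40583347  1.46126549] [-0.41638274 -0.13322943 -0.00813559]
```

servo_tool(rows=[[[1,0,0,-0.4,0],[1,-1.0,0,0,0],[1,-2.0,0,0,0],[1,-3.0,0,0,0],[1,-3.0,0,0,0],[1,-1.2,0,0,0],[1,0,0,0,0.1],[1,0,0,0,0.09],[1,0,0,0,0]]])

```text
t: 16.32
ee_pos: [490.4, 233.5, 229.5]
tcp_rot: [-0.536, 0.461, 0.536, 0.46]
ft_force: [-0.1, -0.8, -0.8]
grip_width: 0.277
```

```bash
python3 - <<'E'
from h import *
go([486.9,-273.1,230])
s=readout.get_state(); print(s["t"],s["ee_pos"],s["grip_width"])
for n in("scene","top"):
  d=cam(n); print([(q["p"],atz(d,q["xy"],70)) for q in optics.pinpoint(n,"well")][:2]); save(d,n+"4.png",1.4)
E
```

```text
tool axes [[-0.0011, -0.0005, -1.0], [-0.9886, -0.1504, 0.0011], [-0.1504, 0.9886, -0.0003]]
shift cm [-3.000e-02  7.970e+00 -5.003e+01]
16.325 [490.38885251 233.46582132 229.50422055] 0.2770740402543126
[(0.83, array([487.51221625, 238.33944795,  70.        ]))]
[(0.71, array([491.85268775, 232.56163593,  70.        ]))]
```

View pics/scene4.png

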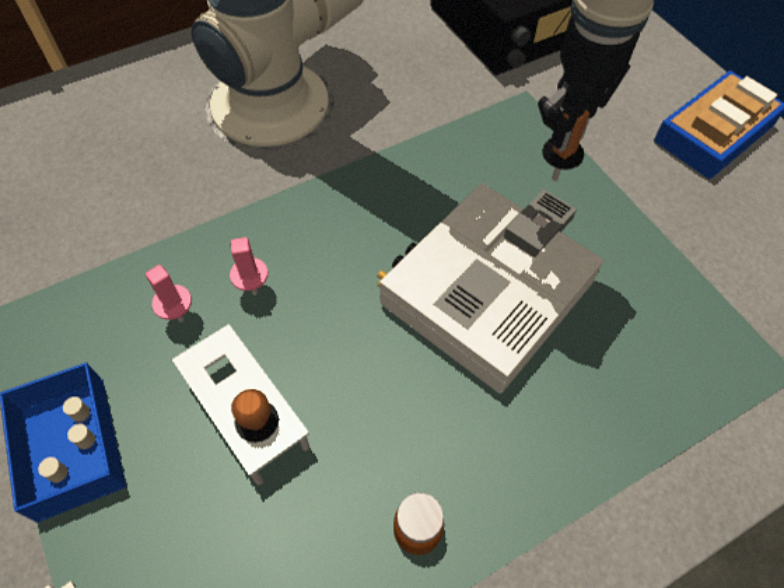

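View pics/top4.png

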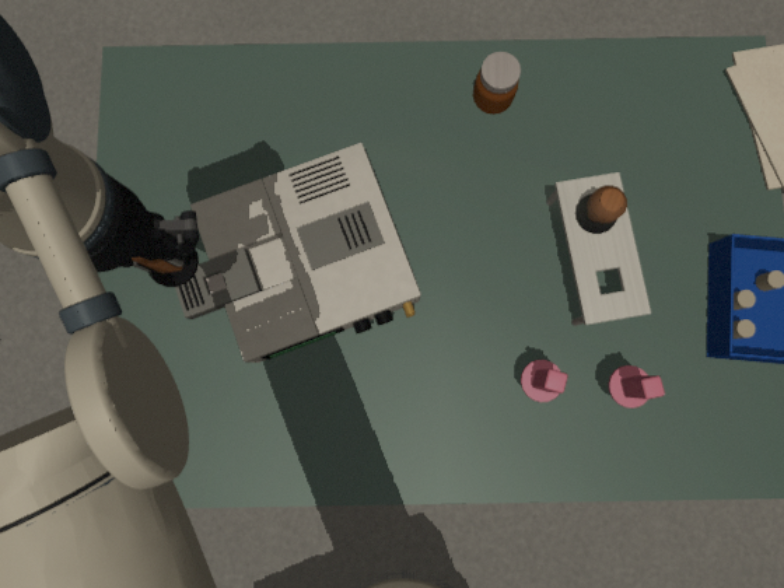

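servo_tool(rows=[[[1,0,0.4,-2.5,0],[1,0,0.65,-4,0],[1,0,0.72,-4.5,0],[1,0,0.72,-4.5,0],[1,0,0.72,-4.5,0],[1,0,0.72,-4.5,0],[1,0,0.72,-4.5,0],[1,0,0.72,-4.5,0],[1,0,0.72,-4.5,0],[1,0,0.72,-4.5,0],[1,0,0.65,-4,0],[1,0,0.5,-3.5,0]]])

```text
t: 18.02
ee_pos: [486.4, -274.3, 229.9]
tcp_rot: [-0.536, 0.461, 0.536, 0.461]
ft_force: [0.1, 0.4, -0.7]
grip_width: 0.275
```

servo_tool(rows=[[[1,0,0,0,0],[1,0,0,0,0]]])

```text
t: 18.27
ee_pos: [486.7, -272.3, 229.9]
tcp_rot: [-0.536, 0.461, 0.536, 0.461]
ft_force: [-0.0, 0.4, -0.6]
grip_width: 0.273
```

```bash
python3 - <<'E'
from h import *
go([487.0,-273.1,115])
s=readout.get_state(); print(s["t"],s["ee_pos"],s["joints"].round(2))
E
```

```text
tool axes [[-0.0002, 0.0007, -1.0], [-0.9887, -0.15, 0.0001], [-0.15, 0.9887, 0.0007]]
shift cm [11.49 -0.02 -0.09]
18.275 [ 486.68697587 -272.27328723  229.86984351] [-0.57 -0.02  1.35  0.    1.82 -2.29]
```

servo_tool(rows=[[[1,1.5,-0.02,-0.06,0],[1,3,0,0,0],[1,3,0,0,0],[1,3,0,0,0],[1,1.5,0,0,0],[1,0.8,0,0,0],[1,0,0,0,0],[1,0,0,0,0]]])

```text
t: 19.27
ee_pos: [487.6, -273.6, 103.4]
tcp_rot: [0.537, -0.461, -0.535, -0.461]
ft_force: [-0.1, 0.7, -0.8]
grip_width: 0.276
```

```bash
python3 - <<'E'
from h import *
go([487.0,-273.1,88.6])
s=readout.get_state(); print(s["t"],s["ee_pos"],s["ft_force"])
d=cam("scene"); im=d["frame"][190:350,100:260,::-1]; cv2.imwrite("pics/c13.png",cv2.resize(im,None,fx=3.7,fy=3.7,interpolation=cv2.INTER_CUBIC))
E
```

```text
tool axes [[0.0019, -0.0012, -1.0], [-0.9887, -0.1497, -0.0017], [-0.1497, 0.9887, -0.0015]]
shift cm [1.48 0.05 0.06]
19.275 [ 487.58441026 -273.62788178  103.39754558] [-0.11888158  0.65413574 -0.83952769]
```

View pics/c13.png

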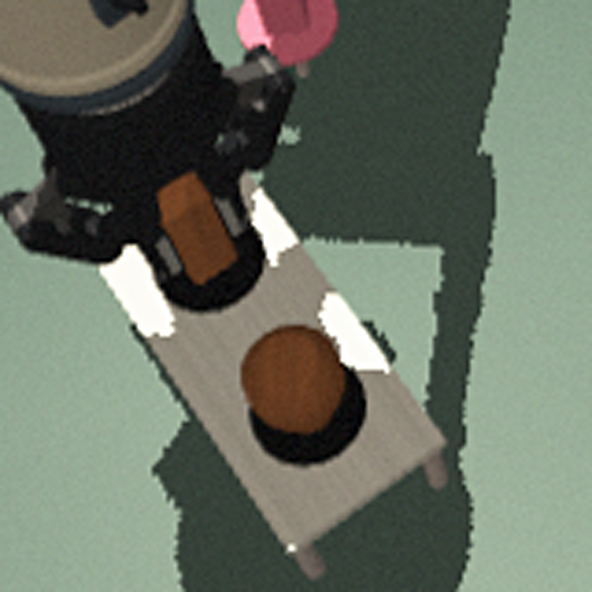

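Pin is entering the hole without contact force (flange over its hole, crop (210,270)). Seat it.

servo_tool(rows=[[[1,0.6,0.05,0.06,0],[1,0.5,0,0,0],[1,0.3,0,0,0],[1,0,0,0,0],[1,0,0,0,0]]])

```text
t: 19.95
ee_pos: [486.4, -272.8, 88.5]
tcp_rot: [0.536, -0.461, -0.536, -0.461]
ft_force: [-2.5, 1.2, 5.0]
grip_width: 0.274
```

```bash
python3 - <<'E'
from h import *
go([487.0,-273.1,88.6])
s=readout.get_state(); print(s["t"],s["ee_pos"],s["ft_force"])
E
```

```text
tool axes [[0.0001, -0.0001, -1.0], [-0.9887, -0.1496, -0.0001], [-0.1496, 0.9887, -0.0002]]
shift cm [-0.01 -0.06 -0.04]
19.95 [ 486.3507049  -272.78066406   88.54564827] [-2.45891766  1.18232861  4.95371266]
```

Seated (5 N up from the plate). Open and retreat.

servo_tool(rows=[[[0.2,0,0,0,0],[-0.4,0,0,0,0],[-1,0,0,0,0],[-1,0,0,0,0],[-1,0,0,0,0],[-1,0,0,0,0],[-1,-1.5,0,0,0],[-1,-3,0,0,0],[-1,-4,0,0,0],[-1,-4,0,0,0],[-1,-2.5,0,0,0],[-1,0,0,0,0]]])

```text
t: 21.45
ee_pos: [487.2, -273.3, 241.8]
tcp_rot: [0.538, -0.461, -0.534, -0.461]
ft_force: [-0.8, 0.5, -0.3]
grip_width: 0.999
```

```bash
python3 - <<'E'
from h import *
s=readout.get_state(); print(s["t"],s["ee_pos"],s["ft_force"],s["grip_width"])
for n in("scene","wrist","top"):
  d=cam(n); save(d,n+"5.png",1.4)
  for th,z in(("pin_tool_mid",107),("socket_driver_mid",101),("well",70)): print(n,th,[(round(q["p"],2),atz(d,q["xy"],z).round(1)) for q in optics.pinpoint(n,th)])
E
```

```text
21.45 [ 487.24987359 -273.29620217  241.82917996] [-0.75328517  0.48918873 -0.2759456 ] 0.9985520554588764
scene pin_tool_mid [(0.94, array([ 357.4, -288.5,  107. ])), (0.78, array([ 495.5, -270.1,  107. ])), (0.69, array([ 374.6, -188.4,  107. ]))]
scene socket_driver_mid [(0.82, array([ 580.4, -262.6,  101. ]))]
scene well [(0.7, array([488.5, 234.8,  70. ]))]
wrist pin_tool_mid [(0.94, array([ 489.1, -274.3,  107. ])), (0.91, array([ 364.6, -189. ,  107. ])), (0.85, array([ 357.2, -295.6,  107. ]))]
wrist socket_driver_mid [(0.91, array([ 577.8, -261.3,  101. ]))]
wrist well []
top pin_tool_mid [(0.92, array([ 360.9, -175.3,  107. ])), (0.82, array([ 485.5, -268.6,  107. ])), (0.81, array([ 353.6, -285.9,  107. ]))]
top socket_driver_mid [(0.9, array([ 577.5, -259.3,  101. ]))]
top well [(0.88, array([493. , 233.8,  70. ]))]
```

View pics/wrist5.png

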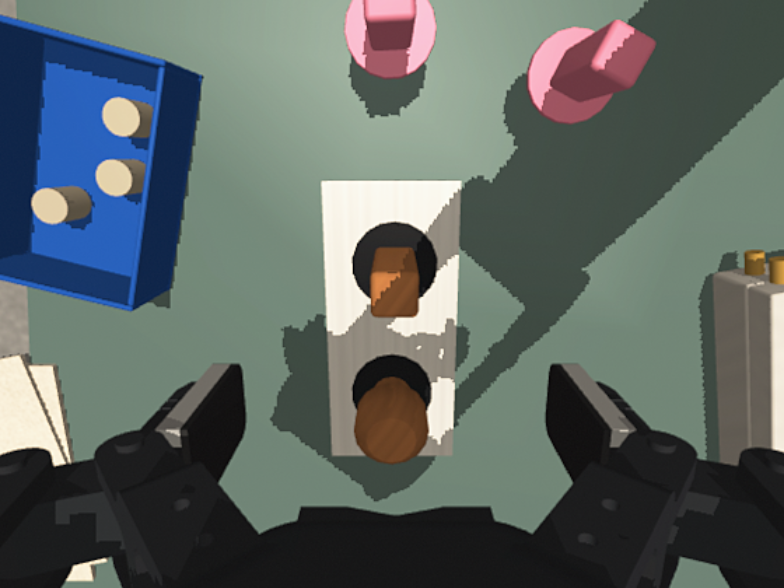

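View pics/scene5.png

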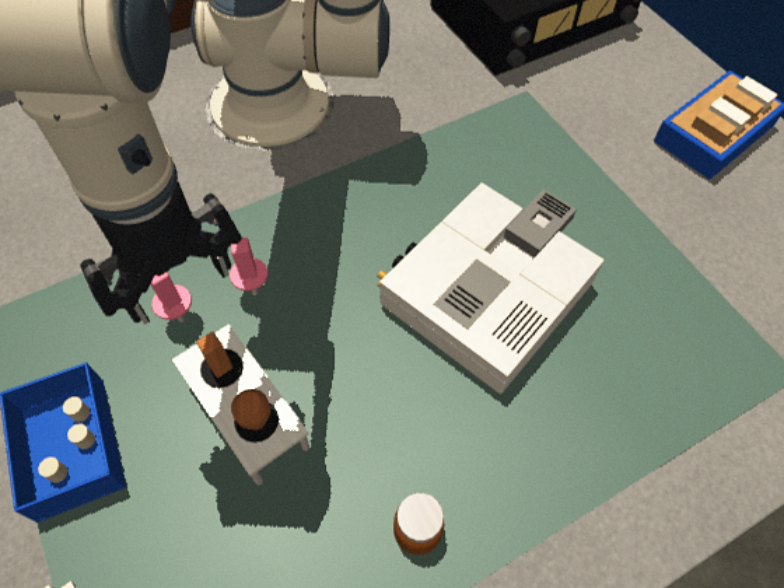

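View pics/top5.png

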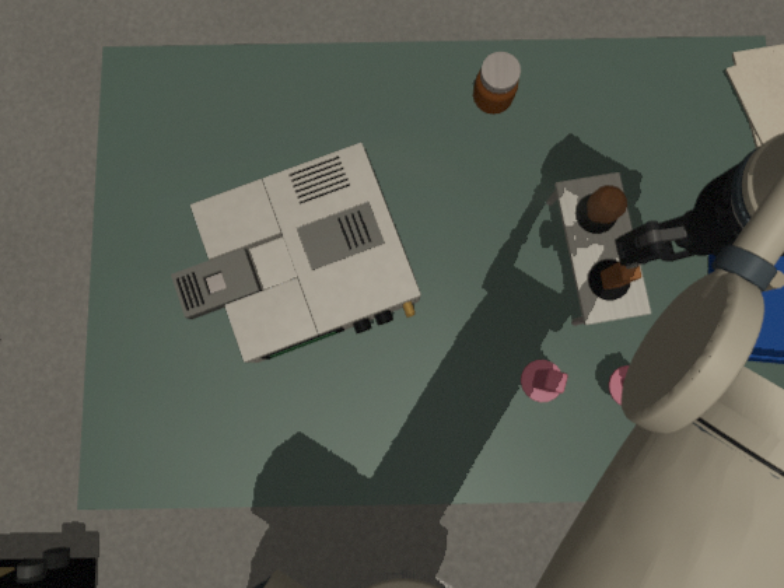

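```bash
python3 -c "
from h import *
print(r.job_done())"
```

```text
the job is handed in; nothing more can be done
None
```

The job is done and handed in at about 21.5 s. I took the pin tool from the stand, pressed the catch about 6.7 mm down, and pushed the sled out while holding it. I then stood the tool back in its own hole and lifted the open gripper clear.

- **Sled:** the arm's travel puts it about 49–50 mm out of 55. The top camera says about 53 mm. The scene camera suggested more on one look (59 mm), which I put down to its offset of a few millimetres. All three agree it is well past the 27 mm catch point.
- **Pin tool:** it stands upright with its flange flat on the plate. The wrist camera puts it at (489, -274), within 2 mm of where it started.
- **Rest of the scene:** the cameras show the socket driver and the pink look-alikes where they were, within camera error. At hand-in the gripper was touching nothing.
- **Forces:** the readings I took stayed at about 5 N or less.

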